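# Lock the bench spindle with its slotted disc and locking bar

### The arm

A 7-joint arm with a two-finger parallel gripper is mounted at the origin on a cart in front of the work surface, level with it; the furniture and walls round the work are solid. World frame = base frame: x ahead of the robot, y to its left, z up, the work surface at z = 0. Lengths are in m, angles in rad, forces in N, time in s.
With the tool pointing down it reaches from about 0.4 to 0.85 m from the base axis. Payload 10.4 kg.
Tool frame: the origin (TCP) lies on the front face of the gripper's body, between the roots of the fingers; the fingertips stand 73 mm ahead of it and the grasp point (between the pads) lies 54 mm ahead of it; z points along the fingers, y is the line along which they close (so a half turn about z gives the same grasp; the last joint's range is limited). The gripper opens to 85 mm and grips with 20 to 120 N. Pads are 22 mm wide; open, the fingers measure 114 mm over their backs; the gripper's body (76 mm by 85 mm) begins 54 mm behind the grasp point. The pads swing forward as they close: fully open they stand 13 mm farther back than shut.
Start: joints at [-1.369, 0.332, -0.065, 1.46, 0.022, 1.35, -0.088], TCP at [0.139, 0.609, 0.304] pointing down, gripper open.
Joint ranges: [-2.6, 2.6], [-0.5, 2.12], [-1.47, 1.34], [0.16, 2.42], [-1.27, 4.41], [0.06, 2.06], [-2.6, 2.6]. Speed limits (rad/s): [2.22, 2.22, 2.79, 2.79, 3.14, 3.14, 3.14].

### API

Orientations are given as a unit quaternion [x, y, z, w].
In Python, from workcell import manip gives the robot as it stands.
- The arm moves only by the shell command python3 -m jog 'ROWS' [FORCE]. ROWS is JSON, a list of rows, each an object with "grip": the gripper command: -1 is fully open, 1 is shut, values between are in proportion; "slide": the shift along the tool's x, y, z in cm, a list of three; "yaw": the turn about the tool's z in rad. A call has 1 to 8 rows; each row shifts and turns the commanded pose from where the row before left it, along the tool's axes as they then stand; what a row does not reach is not made up. A row lasts 1/10 s, in which the tool goes at most 50 mm and 8.59 degrees, less where a joint would pass 70% of its speed; a pose out of reach is approached as far as the arm can. A call with a gripper value outside its range is refused whole. The fingers move at their own pace and stop on an object; FORCE is the grip in N (left out, the last holds). Time passes only in rows, so rows that do not move let the fingers close. It gives the time, the measured TCP pose, the force, the opening and the grip force at its end, in the units of the state.
- manip.get_obs(): the state, without advancing time (a new reading comes with each control period).
- manip.camera(name): name is "side" or "top"; returns the picture (384x512x3 uint8, blue, green, red); there is no depth.
- manip.calibration(name): a dict with "vfov" (degrees; the focal length in pixels is half the picture's height over the tangent of half this angle, whatever the lens; pixels are square), "cx", "cy" (the principal point, pixels), "k1" (the pictures are not rectified: a ray, as slopes to the right and down, at radius r is drawn at 1 + k1 r^2 times it, then the intrinsics apply), "camera_from_world" (4x4, takes a point from world to camera coordinates). Camera axes: x right, y down, z forward; pixel columns grow to the right and rows downward; lengths in m; the calibration is good to about 2 mm. A picture is of the moment at which its call begins. calibration takes no time and is no camera call.
- manip.hand_in(): hands the job in; it is judged then, once.
Trained networks look in the newest picture that a camera, given by its name, has taken for a name from the list of things; names that differ only in an ending like _2 or _b are one class to them, and where a whole thing is asked for, a point or a joint stands for the part that bears it (a point fixed in the world has none). Each returns a list of dicts, best first, with "conf" (0 to 1); they miss things now and then, are a little off and sometimes report something else, mostly with a low value. They report only what shows in the picture. A call takes as long as a camera call.
- manip.masks_of(thing, camera): "region" (384x512 bool, what is visible of it) and "centre" ([column, row] in pixels, amid what is visible of it).
The state is a dict: "clock": time; "joint_pos": joint angles; "joint_velocities": joint speeds; "tau": joint torques, N m; "position": TCP position; "ee_rot": TCP orientation; "ft_force": force on the tool from outside, world axes, zero at the start; "torque": the same for the moment, N m; "grip_width": opening from 0.0 (shut) to 1.0 (fully open); "grasp_force": force on a finger pad.
Only numpy, scipy, OpenCV 4.12 (cv2) and the standard library are available. Lean on these libraries where they do the work, as an engineer would, in place of code of your own. Each camera call takes 0.05 s, during which the arm holds its last target. There are 200 camera calls.

### The job

Lock the bench spindle: with the fingertips push the pin on the slotted disc round until the disc's slot lines up with the locking bar, and only then push the bar by its head all the way home, through the slot and into the keeper beyond. Only push: nothing is lifted, and the loose things standing round the lock stay where they are.

Things in the scene. Friction and masses are not known exactly. Their poses are not given: they have to be found in the camera images.
- shaft_lock: fixed grey frame of the spindle lock. Origin on the bench below the disc's axis, z up, +x = the way the bar is pushed. Along x in mm: channel -234 to -46 (36 wide, walls to z 32), guide bridge over it -92 to -46 (56 wide, top z 43), disc round 0, keeper bridge 46 to 62 (50 wide, top z 43). Plate 10 thick, 116 wide at x -73 to 77, 60 wide along the channel to x -240.
- slot_disc (a joint): disc angle, rad, counter-clockwise from above, stops -0.35 and 3.49. Slot along the bar at 0 and at pi alike: both serve. Pin on the frame's -y side at 0, +x (keeper) side at pi/2, +y side at pi. Friction 0.06 N m (2 to 3 N at the pin); stays where left. The bar enters when the slot is within about 0.1 rad of its line.
- disc_slot (a point): point on the disc's axis at the height of its top (z 40). Steel disc 80 mm across with an open slot 24 mm wide and 24 mm deep straight across its middle; x along the slot, turns with the disc.
- disc_pin (a point): middle of the free length of the upright round pin on the disc (12 mm thick, 27 mm from the disc's axis, standing from the disc's top at z 40 up to z 86); this point is at z 65.
- bar_head (a point): centre (z 50) of the block head on the tail of the loose bar: 24 long (along the bar, x), 34 wide, z 34 to 66 mm. Push its free rear face along the frame's +x. At home this point is at x -104 mm in the frame and the head butts on the guide bridge; it starts 112 to 124 mm short of that. Bar 0.25 to 0.5 kg, slides at 1 to 5 N, lies in the channel, held down by the guide bridge.
- bar_nose (a point): middle of the bar's rounded nose end, 168 mm ahead of the head's centre; the bar is 18 mm wide and 16 high, z 18 to 34. At home the nose is at x 64 mm in the frame, through the keeper; at the start it is still inside the guide.
- wax_puck: bystander, to be left alone: round yellow wax puck, 42 mm across, 13 high mm; origin under its centre, on the bench.
- spool_2: bystander, to be left alone: pale thread spool, 45 mm across, 56 high mm; origin under its centre, on the bench.
- polish_tin_2: bystander, to be left alone: round polish tin, brown, 73 mm across, 23 high mm; origin under its centre, on the bench.
- heel_block_1: bystander, to be left alone: brown rubber heel block, 72x65x16 mm; origin under its centre, on the bench.
- bottle_3: bystander, to be left alone: small brown bottle with a black cap, 40 mm across, 85 high mm; origin under its centre, on the bench.
- welt_brush: bystander, to be left alone: small wooden brush, 30x110x36 mm; origin under its centre, on the bench.

How it is judged:
By the outcome, as a careful person would: the job done as asked, in the order asked, and still so for the second after the job is handed in, with the robot touching nothing.
It also fails if it takes over 64 s, if anything falls off the work surface, if the arm or the gripper's body presses on something with over 40 N, if the wrist force passes 120 N, or if a joint passes its speed limit or range.

## Working session

There is one attempt and no reset: what is moved stays moved. The work goes in short steps, Python scripts to look and compute and a shell command to move; the robot and the scene stay as the last step left them, time stands still between calls to the robot, and variables do not carry over. Pictures are saved under pics/ and viewed, at most 10 in all, crops included, and the job is handed in when it is done.

```bash
mkdir -p pics; cat > h.py <<'E'
import numpy as np, cv2
from workcell import manip
def cal(n):
    c=manip.calibration(n); f=192/np.tan(np.radians(c["vfov"])/2); return c,f,np.array(c["camera_from_world"])
def proj(n,p):
    c,f,T=cal(n); q=T[:3,:3]@np.array(p)+T[:3,3]; s=q[:2]/q[2]; s=s*(1+c["k1"]*(s@s)); return s*f+[c["cx"],c["cy"]]
def ray(n,uv):
    c,f,T=cal(n); d=(np.array(uv)-[c["cx"],c["cy"]])/f; s=d.copy()
    for _ in range(20): s=d/(1+c["k1"]*(s@s))
    R=T[:3,:3]; return -R.T@T[:3,3], R.T@np.r_[s,1]
def atz(n,uv,z):
    o,d=ray(n,uv); return o+d*(z-o[2])/d[2]
E
python3 - <<'E'
from h import *
for n in("top","side"):
    im=manip.camera(n); cv2.imwrite(f"pics/{n}0.png",im)
    print(n,cal(n)[0]["k1"],(-cal(n)[2][:3,:3].T@cal(n)[2][:3,3]).round(3))
    for t,z in dict(shaft_lock=.01,disc_slot=.04,disc_pin=.065,bar_head=.05,bar_nose=.03,wax_puck=.01,spool_2=.03,polish_tin_2=.02,heel_block_1=.015,bottle_3=.05,welt_brush=.03).items():
        for r in manip.masks_of(t,n)[:2]: print(t,round(r["conf"],2),np.round(r["centre"]),atz(n,r["centre"],z).round(3),r["region"].sum())
o=manip.get_obs();print(o["clock"],o["position"],o["ee_rot"],o["ft_force"],o["grip_width"])
E
```

```text
top -0.0115581868535805 [0.448 0.067 1.109]
shaft_lock 0.8 [265. 185.] [0.525 0.025 0.01 ] 4145
disc_slot 0.87 [256. 180.] [0.534 0.048 0.04 ] 918
disc_pin 0.74 [257. 180.] [0.533 0.044 0.065] 923
bar_head 0.89 [330. 184.] [ 0.525 -0.123  0.05 ] 605
bar_head 0.41 [254. 179.] [0.537 0.052 0.05 ] 879
bar_nose 0.58 [331. 180.] [ 0.533 -0.131  0.03 ] 543
wax_puck 0.81 [301. 157.] [ 0.592 -0.063  0.01 ] 239
wax_puck 0.65 [256. 181.] [0.536 0.048 0.01 ] 924
spool_2 0.82 [335. 217.] [ 0.446 -0.137  0.03 ] 367
polish_tin_2 0.79 [148. 184.] [0.529 0.302 0.02 ] 809
bottle_3 0.7 [155. 139.] [0.632 0.279 0.05 ] 338
bottle_3 0.46 [254. 176.] [0.543 0.052 0.05 ] 914
welt_brush 0.72 [369. 245.] [ 0.38  -0.215  0.03 ] 627
welt_brush 0.49 [254. 180.] [0.535 0.053 0.03 ] 891
side 0.037972227989993605 [0.369 0.812 0.551]
shaft_lock 0.69 [261. 218.] [0.532 0.041 0.01 ] 2127
disc_slot 0.84 [262. 216.] [0.521 0.074 0.04 ] 626
disc_slot 0.17 [272. 175.] [ 0.532 -0.144  0.04 ] 282
disc_pin 0.57 [259. 213.] [0.523 0.1   0.065] 530
disc_pin 0.27 [245. 196.] [0.577 0.03  0.065] 105
bar_head 0.84 [275. 175.] [ 0.522 -0.127  0.05 ] 263
bar_nose 0.72 [277. 177.] [ 0.52  -0.152  0.03 ] 297
wax_puck 0.62 [308. 290.] [0.389 0.276 0.01 ] 857
spool_2 0.61 [303. 179.] [ 0.442 -0.155  0.03 ] 300
polish_tin_2 0.8 [228. 287.] [0.545 0.309 0.02 ] 604
heel_block_1 0.73 [309. 286.] [0.387 0.27  0.015] 815
bottle_3 0.73 [191. 270.] [0.623 0.304 0.05 ] 620
welt_brush 0.61 [321. 175.] [ 0.39  -0.188  0.03 ] 239
1.2 [0.13928122 0.60927638 0.30393057] [ 1.12143265e-01  9.93692048e-01  2.69821697e-05 -1.50806823e-05] [-0.34258156  0.53308153  0.0183748 ] 1.0004878454094768
```

```bash
python3 - <<'E'
from h import *
im=cv2.imread("pics/top0.png"); cv2.imwrite("pics/top0c.png",cv2.resize(im[110:270,130:400],None,fx=2.96,fy=2.96,interpolation=cv2.INTER_CUBIC))
im=cv2.imread("pics/side0.png"); cv2.imwrite("pics/side0c.png",cv2.resize(im[140:310,150:370],None,fx=3.5,fy=3.5,interpolation=cv2.INTER_CUBIC))
E
```

```text
(no output)
```

View pics/top0c.png

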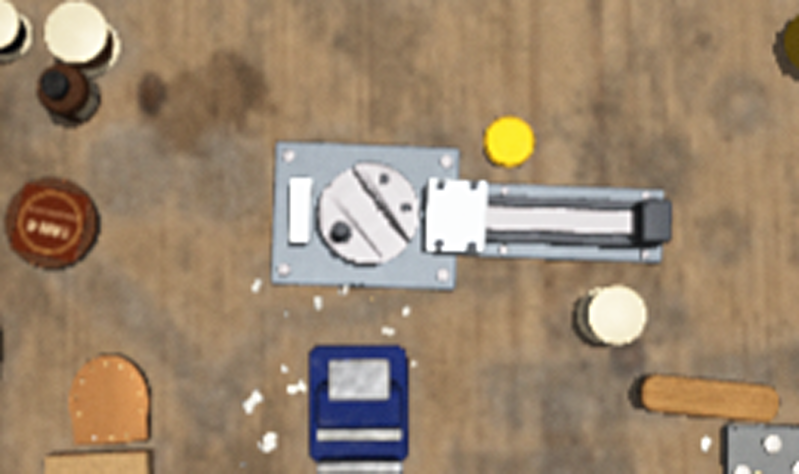

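View pics/side0c.png

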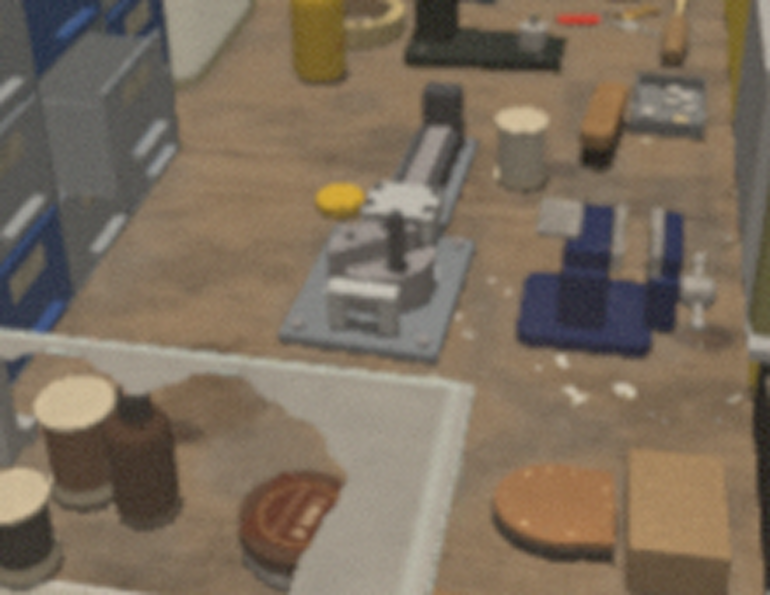

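The top view shows the disc at crop (367,214), with its slot running from upper-left to lower-right. The pin is at (341,232) and the bar head at (653,222), with the bar's push direction pointing left. The side view agrees, with the pin standing on the near-right part of the disc. Next I'll compute the frame pose and the disc angle.

```bash
cat >> h.py <<'E'
def frame(o,a):
    c,s=np.cos(a),np.sin(a); return lambda p:np.r_[o[0]+c*p[0]-s*p[1],o[1]+s*p[0]+c*p[1],p[2]]
E
python3 - <<'E'
from h import *
from scipy.optimize import least_squares
px=lambda c:np.array(c)/2.96+[130-.33,110-.33]
# plate corners (crop) -> frame points, top z .010 ; order by eye
P=[((277,143),(77,-58,10)),((458,150),(-73,-58,10)),((272,283),(77,58,10)),((454,290),(-73,58,10)),((663,190),(-240,-30,10)),((660,262),(-240,30,10)),((367,214),(0,0,40)),
   ((289,178),(62,-25,43)),((287,242),(62,25,43)),((487,181),(-92,-28,43)),((485,253),(-92,28,43))]
f=lambda v:np.concatenate([proj("top",frame(v[:2],v[2])(np.array(p)/1e3))-px(c) for c,p in P])
r=least_squares(f,[.53,.045,1.57],loss="soft_l1"); v=r.x; print(v,f(v).reshape(-1,2).round(1).tolist())
inv=lambda w:(np.array([[np.cos(v[2]),np.sin(v[2])],[-np.sin(v[2]),np.cos(v[2])]])@(w[:2]-v[:2])*1e3).round(1)
pin=inv(atz("top",px((342,230)),.086)); print("pin",pin,np.hypot(*pin),"disc",np.arctan2(pin[1],pin[0])+np.pi/2)
print("head",inv(atz("top",px((653,222)),.066)))
S=lambda c:np.array(c)/3.5+[150,140]
print("side pin top", S((397,215)),proj("side",frame(v[:2],v[2])(np.r_[pin,86]/1e3)),"head top",S((442,92)),proj("side",frame(v[:2],v[2])(np.array([-222,0,66])/1e3)))
np.save("v.npy",v)
o=manip.get_obs();q=o["ee_rot"]
from scipy.spatial.transform import Rotation as R
M=R.from_quat(q).as_matrix();print(M.round(3))
E
```

```text
[0.53104302 0.05219006 1.52760436] [[-0.9, -0.5], [0.5, -0.7], [-1.0, 0.6], [0.4, 0.3], [0.3, -0.2], [0.7, 0.4], [0.2, -0.2], [0.2, 0.2], [0.1, 0.0], [-0.4, 0.2], [-0.4, -0.1]]
pin [19.3 16.8] 25.587692353942355 disc 2.287052802686275
head [-219.4    1.2]
side pin top [263.42857143 201.42857143] [264.55051263 199.86482032] head top [276.28571429 166.28571429] [277.45615993 164.17969426]
[[-0.975  0.223 -0.   ]
 [ 0.223  0.975  0.   ]
 [ 0.     0.    -1.   ]]
```

View pics/top0.png

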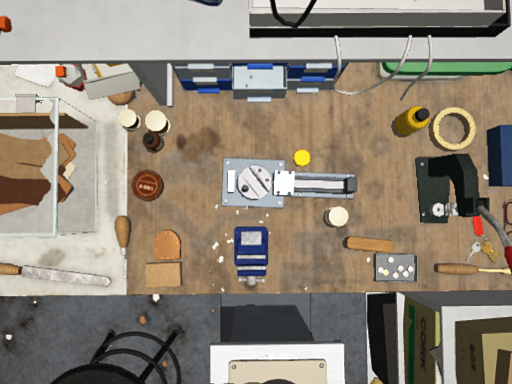

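```bash
python3 -m jog '[{"grip":1,"slide":[0,0,0],"yaw":-0.09},{"grip":1,"slide":[0,0,0],"yaw":-0.09},{"grip":1,"slide":[0,-4,0],"yaw":0},{"grip":1,"slide":[0,-4,0],"yaw":0},{"grip":1,"slide":[0,-4,0],"yaw":0},{"grip":1,"slide":[0,-4,0],"yaw":0},{"grip":1,"slide":[-3,-2.5,0],"yaw":0},{"grip":1,"slide":[-3,-2.5,0],"yaw":0}]' 40
cat > w.py <<'E'
from h import *
from scipy.spatial.transform import Rotation as R
v=np.load("v.npy");o=manip.get_obs();p=o["position"]-np.r_[v[:2],0]
c,s=np.cos(v[2]),np.sin(v[2]);M=R.from_quat(o["ee_rot"]).as_matrix()
print("t",o["clock"],"fx,fy,z mm",(np.r_[c*p[0]+s*p[1],-s*p[0]+c*p[1],p[2]]*1e3).round(1),"yawerr",round(np.arctan2(M[1,1],M[0,1])-v[2],3),"F frame x",(c*o["ft_force"][0]+s*o["ft_force"][1]).round(2),o["ft_force"].round(1),o["grip_width"].round(2))
E
python3 w.py
```

```text
clock: 2.0
position: [0.19, 0.3956, 0.3044]
ee_rot: [0.022, 1.0, 0.001, 0.0]
ft_force: [1.1, 1.0, 0.2]
grip_width: -0.002
grasp_force: 0.0Traceback (most recent call last):
  File "w.py", line 5, in <module>
    print("t",o["clock"],"fx,fy,z mm",(np.r_[c*p[0]+s*p[1],-s*p[0]+c*p[1],p[2]]*1e3).round(1),"yawerr",round(np.arctan2(M[1,1],M[0,1])-v[2],3),"F frame x",(c*o["ft_force"][0]+s*o["ft_force"][1]).round(2),o["ft_force"].round(1),o["grip_width"].round(2))
                                                                                                                                                                                                                                   ^^^^^^^^^^^^^^^^^^^^^
AttributeError: 'float' object has no attribute 'round'
```

```bash
sed -i 's/o\["grip_width"\].round(2)/o["grip_width"]/' w.py; python3 -m jog '[{"grip":1,"slide":[-4,-3.3,0],"yaw":0},{"grip":1,"slide":[-4,-3.3,0],"yaw":0},{"grip":1,"slide":[-4,-3.3,0],"yaw":0},{"grip":1,"slide":[-4,-3.3,0],"yaw":0},{"grip":1,"slide":[-4,-3.3,0],"yaw":0},{"grip":1,"slide":[-4,-3.3,0],"yaw":0},{"grip":1,"slide":[-4,-3.3,0],"yaw":0},{"grip":1,"slide":[-4,-3.3,0],"yaw":0}]'>/dev/null; python3 w.py
```

```text
t 2.8 fx,fy,z mm [ 72.9  46.3 304.3] yawerr -0.001 F frame x 1.34 [ 0.4  1.3 -0.7] -0.0014111958337567753
```

```bash
python3 -m jog '[{"grip":1,"slide":[0,0,0],"yaw":0},{"grip":1,"slide":[0,0,3],"yaw":0},{"grip":1,"slide":[0,0,3],"yaw":0},{"grip":1,"slide":[0,0,3],"yaw":0},{"grip":1,"slide":[0,0,0],"yaw":0},{"grip":1,"slide":[0,0,0],"yaw":0}]'>/dev/null; python3 w.py; python3 - <<'E'
from h import *
im=manip.camera("side"); cv2.imwrite("pics/s1.png",cv2.resize(im[120:290,150:370],None,fx=3.5,fy=3.5,interpolation=cv2.INTER_CUBIC))
E
```

```text
t 3.4 fx,fy,z mm [ 74.7  47.6 214.6] yawerr -0.002 F frame x -1.33 [-0.1 -1.3  0.1] 0.003202246074369688
```

View pics/s1.png

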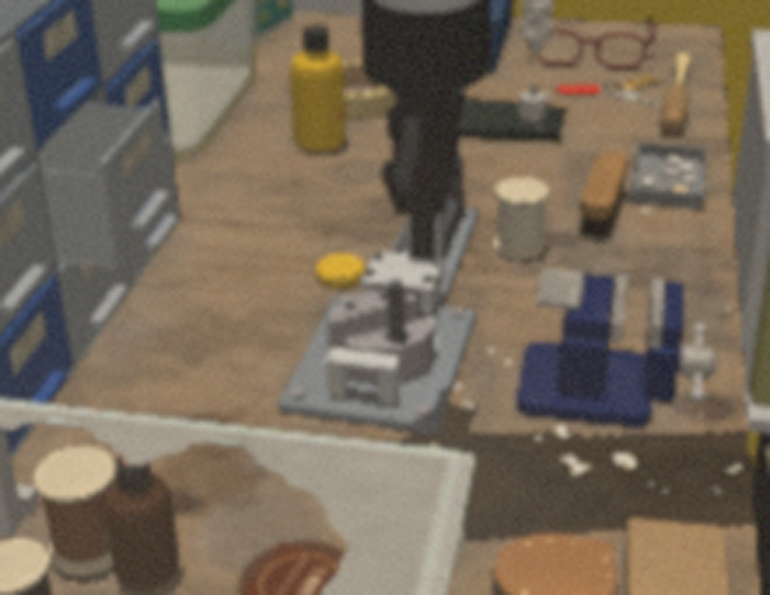

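The closed fingers hang at about (425,250), above the keeper side of the disc. The pin at (397,310) is clear of them.

```bash
python3 -m jog '[{"grip":1,"slide":[-2.5,-1.6,0],"yaw":0},{"grip":1,"slide":[0,0,3],"yaw":0},{"grip":1,"slide":[0,0,3],"yaw":0},{"grip":1,"slide":[0,0,2.7],"yaw":0},{"grip":1,"slide":[0,0,0],"yaw":0},{"grip":1,"slide":[0,0,0],"yaw":0}]'>/dev/null; python3 w.py
```

```text
t 4.05 fx,fy,z mm [ 58.9  21.8 128.6] yawerr -0.001 F frame x 0.12 [-0.6  0.1  0.1] -0.0026252795319606234
```

```bash
python3 -m jog '[{"grip":1,"slide":[0,-0.6,0],"yaw":0},{"grip":1,"slide":[0,-0.6,0],"yaw":0},{"grip":1,"slide":[0,-0.6,0],"yaw":0},{"grip":1,"slide":[0,-0.6,0],"yaw":0},{"grip":1,"slide":[0,-0.6,0],"yaw":0},{"grip":1,"slide":[0,-0.4,0],"yaw":0},{"grip":1,"slide":[0,0,0],"yaw":0},{"grip":1,"slide":[0,0,0],"yaw":0}]'>/dev/null; python3 w.py;  python3 - <<'E'
from h import *
im=manip.camera("side"); im2=manip.camera("top")
a=cv2.resize(im[180:260,220:300],(400,400),interpolation=cv2.INTER_CUBIC);b=cv2.resize(im2[145:215,220:290],(400,400),interpolation=cv2.INTER_CUBIC)
cv2.imwrite("pics/s2.png",np.hstack([a,b]))
E
```

```text
t 4.85 fx,fy,z mm [ 31.7  27.2 127.4] yawerr 0.005 F frame x 26.43 [-28.9  27.7  27.1] -0.0017719646224842245
```

View pics/s2.png

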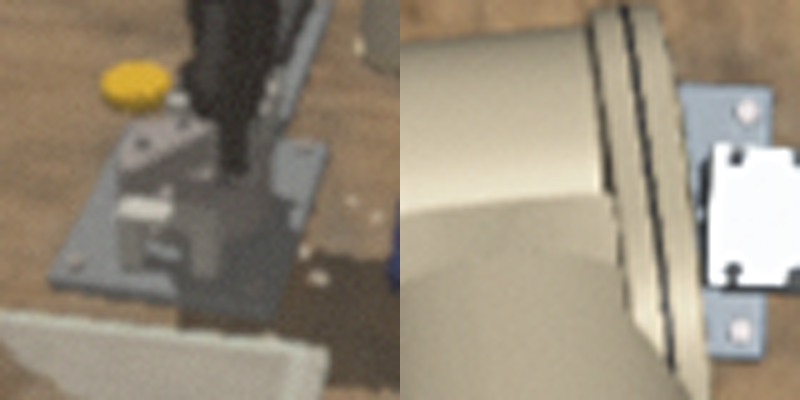

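The finger is jammed radially against the pin: force about (26, 30) N in frame x and y, with little torque on the disc. I'll back off, lift and look.

```bash
python3 -m jog '[{"grip":1,"slide":[0.3,1.2,0],"yaw":0},{"grip":1,"slide":[0,1.2,0],"yaw":0},{"grip":1,"slide":[0,1,0],"yaw":0},{"grip":1,"slide":[0,0,0],"yaw":0}]'>/dev/null; python3 w.py; python3 -m jog '[{"grip":1,"slide":[0,0,-3],"yaw":0},{"grip":1,"slide":[0,3,-3],"yaw":0},{"grip":1,"slide":[0,4,-2],"yaw":0},{"grip":1,"slide":[0,4,0],"yaw":0},{"grip":1,"slide":[0,4,0],"yaw":0},{"grip":1,"slide":[0,4,0],"yaw":0},{"grip":1,"slide":[0,0,0],"yaw":0}]'>/dev/null; python3 w.py; python3 - <<'E'
from h import *
im=manip.camera("side"); im2=manip.camera("top")
a=cv2.resize(im[180:260,220:300],(400,400),interpolation=cv2.INTER_CUBIC);b=cv2.resize(im2[145:215,220:290],(400,400),interpolation=cv2.INTER_CUBIC)
cv2.imwrite("pics/s3.png",np.hstack([a,b]))
E
```

```text
t 5.35 fx,fy,z mm [ 59.7  25.4 126.9] yawerr -0.0 F frame x -0.32 [ 0.1 -0.3 -0.6] -0.002402772986505344
t 6.05 fx,fy,z mm [254.1  26.8 206.3] yawerr 0.005 F frame x -0.07 [-0.4 -0.1 -0.1] -0.0016035582184873085
```

View pics/s3.png

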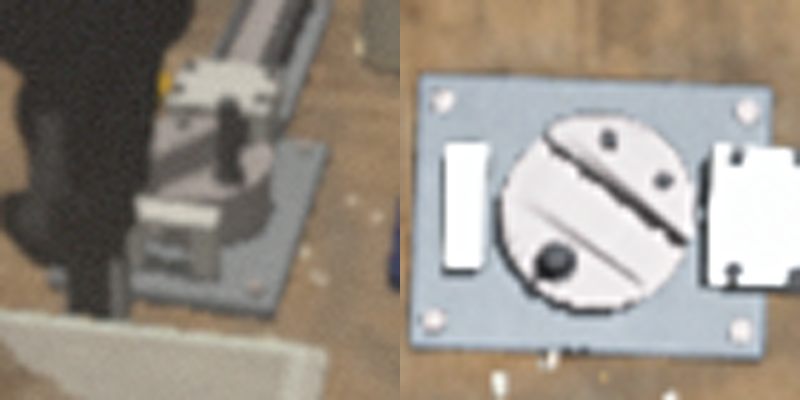

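The disc has turned part way: the pin is now at (555,262) and the slot is about 36° off the line. The upward force suggests that the pin's top met the knuckles higher on the fingers. I'll push again with only the fingertips beside the top 16 mm of the pin.

```bash
python3 - <<'E'
from h import *
v=np.load("v.npy")
w=atz("top",[(555-400)/5.714+220-.4,262/5.714+145-.4],.086)[:2]-v[:2]
c,s=np.cos(v[2]),np.sin(v[2]);p=np.r_[c*w[0]+s*w[1],-s*w[0]+c*w[1]]*1e3;print(p,np.hypot(*p),np.arctan2(p[1],p[0])+np.pi/2)
E
python3 -m jog '[{"grip":1,"slide":[0,-4,0],"yaw":0},{"grip":1,"slide":[0,-4,0],"yaw":0},{"grip":1,"slide":[0,-4,0],"yaw":0},{"grip":1,"slide":[0,-4,0],"yaw":0},{"grip":1,"slide":[0,-3.2,0],"yaw":0},{"grip":1,"slide":[0,0,3],"yaw":0},{"grip":1,"slide":[0,0,3.3],"yaw":0},{"grip":1,"slide":[0,0,0],"yaw":0}]'>/dev/null; python3 w.py
```

```text
[15.66048523 23.5897022 ] 28.314746116528617 2.555529008928316
t 6.95 fx,fy,z mm [ 53.7  27.7 140.8] yawerr -0.005 F frame x 0.01 [-0.9  0.1 -0.6] 0.001373589429920843
```

```bash
python3 -m jog '[{"grip":1,"slide":[-0.1,-0.7,-0.2],"yaw":0},{"grip":1,"slide":[0,-0.7,0],"yaw":0},{"grip":1,"slide":[0,-0.5,0],"yaw":0},{"grip":1,"slide":[0,0,0],"yaw":0}]'>/dev/null; python3 w.py; python3 -m jog '[{"grip":1,"slide":[0,-0.3,0],"yaw":0},{"grip":1,"slide":[0,-0.3,0],"yaw":0},{"grip":1,"slide":[0,0,0],"yaw":0}]'>/dev/null; python3 w.py
```

```text
t 7.35 fx,fy,z mm [ 36.4  24.1 146.9] yawerr -0.003 F frame x 0.15 [-0.7  0.2 -0.3] 0.0022855621505140293
t 7.65 fx,fy,z mm [ 32.3  25.  146. ] yawerr -0.001 F frame x 2.91 [-1.7  3.   1.5] 0.0004466211703182166
```

```bash
python3 -m jog '[{"grip":1,"slide":[0,-0.3,0],"yaw":0},{"grip":1,"slide":[0,-0.3,0],"yaw":0},{"grip":1,"slide":[0,0,0],"yaw":0},{"grip":1,"slide":[0,0,0],"yaw":0}]'>/dev/null; python3 w.py; python3 -m jog '[{"grip":1,"slide":[0,-0.3,0],"yaw":0},{"grip":1,"slide":[0,-0.2,0],"yaw":0},{"grip":1,"slide":[0,0,0],"yaw":0},{"grip":1,"slide":[0,0,0],"yaw":0}]'>/dev/null; python3 w.py
```

```text
t 8.05 fx,fy,z mm [ 26.3  25.1 145.8] yawerr -0.001 F frame x 4.43 [-3.   4.6  1. ] -0.004038529140257575
t 8.45 fx,fy,z mm [ 20.5  24.7 145.8] yawerr -0.002 F frame x 1.99 [-2.6  2.1  0.2] -0.003576166657912429
```

```bash
python3 -m jog '[{"grip":1,"slide":[0,-0.3,0],"yaw":0},{"grip":1,"slide":[0,0,0],"yaw":0},{"grip":1,"slide":[0,0,0],"yaw":0}]'>/dev/null; python3 w.py; python3 -m jog '[{"grip":1,"slide":[0,2,0],"yaw":0},{"grip":1,"slide":[0,4,-2],"yaw":0},{"grip":1,"slide":[0,4,-4],"yaw":0},{"grip":1,"slide":[0,4,0],"yaw":0},{"grip":1,"slide":[0,4,0],"yaw":0},{"grip":1,"slide":[0,4,0],"yaw":0},{"grip":1,"slide":[0,0,0],"yaw":0}]'>/dev/null; python3 w.py; cat > look.py <<'E'
from h import *
import sys
im2=manip.camera("top")
cv2.imwrite(sys.argv[1],cv2.resize(im2[145:215,210:290],(800,700),interpolation=cv2.INTER_CUBIC)[:600])
E
python3 look.py pics/t4.png
```

```text
t 8.75 fx,fy,z mm [ 17.1  24.6 145.9] yawerr -0.002 F frame x 1.84 [-1.4  1.9  0.1] -0.0030506838026879935
t 9.45 fx,fy,z mm [238.8  25.6 201. ] yawerr 0.006 F frame x -0.25 [-1.8 -0.2  1.6] -0.003869809808274027
```

View pics/t4.png

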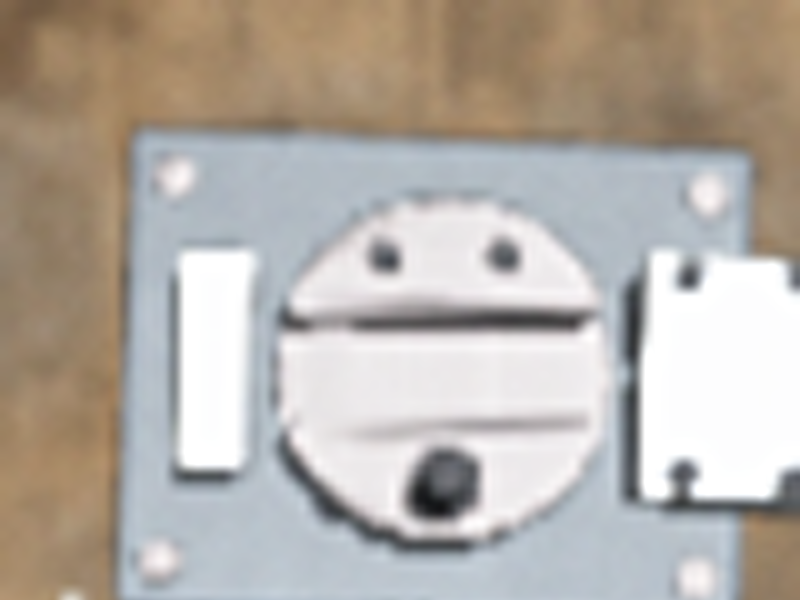

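The slot is now nearly along the bar. The line through the two holes, (385,256) to (504,254), is tilted about 3° against the plate edge. I'll quantify that.

```bash
python3 - <<'E'
from h import *
v=np.load("v.npy")
c,s=np.cos(v[2]),np.sin(v[2])
def q(x,y,z):
    w=atz("top",[x/10+210-.45,y/10+145-.45],z)[:2]-v[:2]; return np.r_[c*w[0]+s*w[1],-s*w[0]+c*w[1]]*1e3
p=q(447,475,.086);print(p,np.arctan2(p[1],p[0])+np.pi/2)
for a,b,z in[((504,254),(385,256),.04),((595,318),(290,316),.04),((585,420),(340,436),.04),((750,152),(135,132),.01)]:
    d=q(*b,z)-q(*a,z);print(np.pi+np.arctan2(d[1],d[0]))
E
```

```text
[-1.18233308 26.57783912] 3.1860490169311104
3.1930798071851294
3.1694468558411115
3.241046794132761
3.14383147429603
```

Overshoot is about 0.045 rad, which is inside the 0.1 rad tolerance. Next I'll go behind the bar's head.

```bash
python3 -m jog '[{"grip":1,"slide":[-0.3,-4,0],"yaw":0},{"grip":1,"slide":[-0.3,-4,0],"yaw":0},{"grip":1,"slide":[-0.3,-4,0],"yaw":0},{"grip":1,"slide":[-0.3,-4,0],"yaw":0},{"grip":1,"slide":[-0.3,-4,0],"yaw":0},{"grip":1,"slide":[-0.3,-4,0],"yaw":0},{"grip":1,"slide":[-0.3,-4,0],"yaw":0},{"grip":1,"slide":[-0.3,-4,0],"yaw":0}]'>/dev/null;python3 -m jog '[{"grip":1,"slide":[0,-4,0],"yaw":0},{"grip":1,"slide":[0,-4,0],"yaw":0},{"grip":1,"slide":[0,-4,0],"yaw":0},{"grip":1,"slide":[0,-4,0],"yaw":0},{"grip":1,"slide":[0,-2.5,0],"yaw":0},{"grip":1,"slide":[0,0,0],"yaw":0},{"grip":1,"slide":[0,0,0],"yaw":0}]'>/dev/null; python3 w.py
```

```text
t 11.0 fx,fy,z mm [-273.7    2.   201.2] yawerr -0.004 F frame x 1.77 [-0.1  1.8 -0. ] 0.0029764241078410834
```

```bash
python3 -m jog '[{"grip":1,"slide":[-0.2,0.7,3],"yaw":0},{"grip":1,"slide":[0,0,3],"yaw":0},{"grip":1,"slide":[0,0,2.3],"yaw":0},{"grip":1,"slide":[0,0,0],"yaw":0},{"grip":1,"slide":[0,0,0],"yaw":0}]'>/dev/null; python3 w.py; python3 - <<'E'
from h import *
a=manip.camera("top")[140:240,250:390];b=manip.camera("side")[140:240,220:340]
cv2.imwrite("pics/h5.png",np.hstack([cv2.resize(a,(430,307)),cv2.resize(b,(368,307))]))
E
```

```text
t 11.5 fx,fy,z mm [-264.7   -0.9  118.8] yawerr -0.001 F frame x 0.66 [0.3 0.6 0.6] 0.00035634295938280014
```

View pics/h5.png

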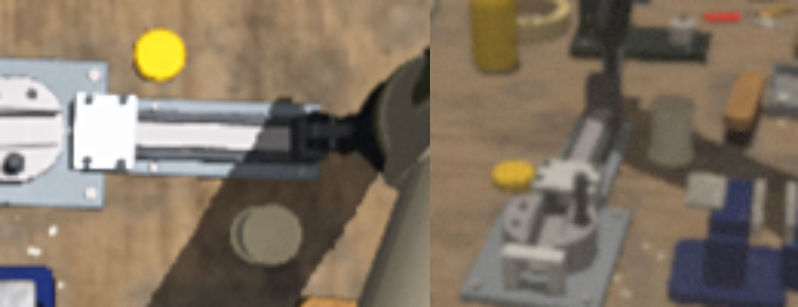

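The fingers are behind the head and in line with the bar, and the slot is open along its line. Pushing.

```bash
python3 -m jog '[{"grip":1,"slide":[0,0.8,0],"yaw":0},{"grip":1,"slide":[0,0.8,0],"yaw":0},{"grip":1,"slide":[0,0.8,0],"yaw":0},{"grip":1,"slide":[0,0.8,0],"yaw":0},{"grip":1,"slide":[0,0.8,0],"yaw":0},{"grip":1,"slide":[0,0,0],"yaw":0}]'>/dev/null; python3 w.py; python3 -m jog '[{"grip":1,"slide":[0,0.6,0],"yaw":0},{"grip":1,"slide":[0,0.6,0],"yaw":0},{"grip":1,"slide":[0,0.6,0],"yaw":0},{"grip":1,"slide":[0,0.6,0],"yaw":0},{"grip":1,"slide":[0,0,0],"yaw":0}]'>/dev/null; python3 w.py
```

```text
t 12.2 fx,fy,z mm [-223.4   -1.1  118.2] yawerr 0.0 F frame x -0.29 [ 0.2 -0.3 -0.6] -0.0011598512829311591
t 12.7 fx,fy,z mm [-199.8   -1.   118. ] yawerr -0.0 F frame x -0.53 [-0.4 -0.5  0.5] 0.0028632254701680612
```

```bash
python3 -m jog '[{"grip":1,"slide":[0,0.7,0],"yaw":0},{"grip":1,"slide":[0,0.7,0],"yaw":0},{"grip":1,"slide":[0,0.7,0],"yaw":0},{"grip":1,"slide":[0,0.7,0],"yaw":0},{"grip":1,"slide":[0,0.7,0],"yaw":0}]'; python3 w.py; python3 -m jog '[{"grip":1,"slide":[0,0.6,0],"yaw":0},{"grip":1,"slide":[0,0.6,0],"yaw":0},{"grip":1,"slide":[0,0.6,0],"yaw":0},{"grip":1,"slide":[0,0.5,0],"yaw":0}]'>/dev/null; python3 w.py
```

```text
clock: 13.2
position: [0.5249, -0.1131, 0.1182]
ee_rot: [0.022, 1.0, 0.0, -0.0]
ft_force: [-0.4, -2.3, -0.6]
grip_width: -0.002
grasp_force: 1.2
t 13.2 fx,fy,z mm [-165.4   -1.   118.2] yawerr -0.001 F frame x -2.3 [-0.4 -2.3 -0.6] -0.0019692998431770177
t 13.6 fx,fy,z mm [-142.7   -1.1  118.3] yawerr -0.002 F frame x -3.54 [-0.3 -3.5  0.6] -0.0005780051118910725
```

```bash
python3 -m jog '[{"grip":1,"slide":[0,0.5,0],"yaw":0},{"grip":1,"slide":[0,0.4,0],"yaw":0},{"grip":1,"slide":[0,0.3,0],"yaw":0},{"grip":1,"slide":[0,0,0],"yaw":0}]'>/dev/null; python3 w.py; python3 -m jog '[{"grip":1,"slide":[0,0.3,0],"yaw":0},{"grip":1,"slide":[0,0.2,0],"yaw":0},{"grip":1,"slide":[0,0,0],"yaw":0}]'>/dev/null; python3 w.py
```

```text
t 14.0 fx,fy,z mm [-130.8   -1.1  118.3] yawerr -0.001 F frame x -1.67 [ 0.3 -1.7  1.4] -0.0005012822172944138
t 14.3 fx,fy,z mm [-130.    -1.1  118.5] yawerr -0.005 F frame x -16.35 [  0.5 -16.4   2.6] 0.0006475656975805271
```

A firm stop at -130 mm, close to the expected home position. I'll retreat and check.

```bash
python3 -m jog '[{"grip":1,"slide":[0,-1.5,0],"yaw":0},{"grip":1,"slide":[0,-2,0],"yaw":0},{"grip":1,"slide":[0,-2,-3],"yaw":0},{"grip":1,"slide":[0,-4,-4],"yaw":0},{"grip":1,"slide":[0,-4,-2],"yaw":0},{"grip":1,"slide":[0,-4,0],"yaw":0},{"grip":1,"slide":[0,-4,0],"yaw":0},{"grip":1,"slide":[0,0,0],"yaw":0}]'>/dev/null; python3 w.py; python3 - <<'E'
from h import *
a=manip.camera("top")[140:220,215:375];b=manip.camera("side")[150:260,200:340]
cv2.imwrite("pics/h6.png",np.hstack([cv2.resize(a,(480,300),interpolation=3)[:, :],cv2.resize(b,(318,300))])) if 0 else None
A=cv2.resize(a,(800,400),interpolation=cv2.INTER_CUBIC)[:300,:640]
B=cv2.resize(b,(382,300),interpolation=cv2.INTER_CUBIC)
C=np.zeros((600,640,3),np.uint8);C[:300]=A;C[300:,:382]=B
cv2.imwrite("pics/h6.png",C)
v=np.load("v.npy");F=frame(v[:2],v[2])
for p in[(-116,0,66),(-92,0,66),(64,0,34)]:
    q=proj("top",F(np.array(p)/1e3));print(p,(q-[215,140])*5, (proj("side",F(np.array(p)/1e3))-[200,150])*2.727+[0,300])
E
```

```text
t 15.1 fx,fy,z mm [-342.     1.   203.8] yawerr -0.008 F frame x 0.13 [-0.2  0.1 -0.3] -0.0006694151309951833
(-116, 0, 66) [449.88434301 212.90994858] [190.57204403 383.17798634]
(-92, 0, 66) [397.20551438 211.10468062] [185.39342608 394.34109261]
(64, 0, 34) [ 57.29342554 204.92472339] [146.91693596 509.02110101]
```

View pics/h6.png

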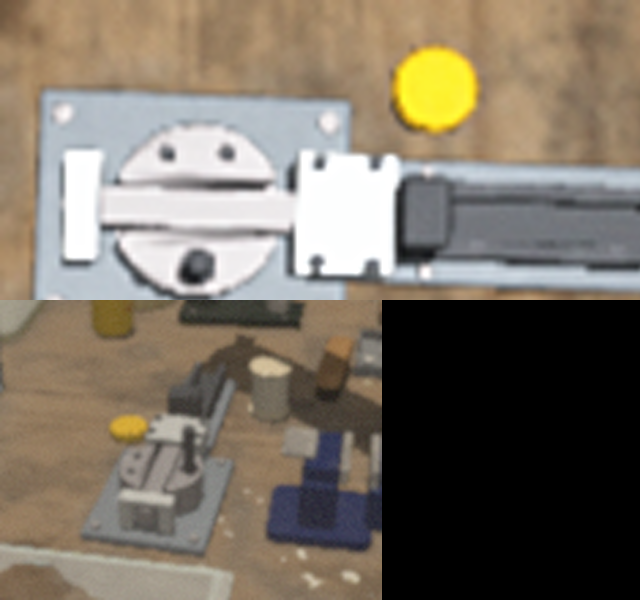

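The bar passes through the slot into the keeper, and the head is against, or within about 1 mm of, the guide bridge. To rule out a remaining gap I'll press once more, a bit firmer.

```bash
python3 -m jog '[{"grip":1,"slide":[-0.1,4,0],"yaw":0},{"grip":1,"slide":[0,4,0],"yaw":0},{"grip":1,"slide":[0,4,0],"yaw":0},{"grip":1,"slide":[0,4,0],"yaw":0},{"grip":1,"slide":[0,0,3],"yaw":0},{"grip":1,"slide":[0,0,3],"yaw":0},{"grip":1,"slide":[0,0,2.3],"yaw":0},{"grip":1,"slide":[0,0,0],"yaw":0}]'>/dev/null; python3 w.py
```

```text
t 16.0 fx,fy,z mm [-174.1   -0.2  117.8] yawerr 0.001 F frame x 0.24 [-1.2  0.3  0.3] 0.0017911691621801172
```

```bash
python3 -m jog '[{"grip":1,"slide":[0,1,0],"yaw":0},{"grip":1,"slide":[0,1,0],"yaw":0},{"grip":1,"slide":[0,1,0],"yaw":0},{"grip":1,"slide":[0,1,0],"yaw":0},{"grip":1,"slide":[0,0.5,0],"yaw":0},{"grip":1,"slide":[0,0.3,0],"yaw":0},{"grip":1,"slide":[0,0,0],"yaw":0}]'>/dev/null; python3 w.py;  python3 -m jog '[{"grip":1,"slide":[0,0.3,0],"yaw":0},{"grip":1,"slide":[0,0,0],"yaw":0}]'>/dev/null; python3 w.py
```

```text
t 16.7 fx,fy,z mm [-130.4   -2.3  121.2] yawerr -0.003 F frame x -7.81 [-0.7 -7.8  2. ] -0.0014318475902297947
t 16.9 fx,fy,z mm [-129.9   -2.3  121.3] yawerr -0.005 F frame x -16.62 [ -0.6 -16.6   1.5] -0.004031436467947548
```

It stopped at the same place (-130 mm), so the head is on the bridge. I'll retreat and hand in.

```bash
python3 -m jog '[{"grip":1,"slide":[0,-1.5,0],"yaw":0},{"grip":1,"slide":[0,-2,0],"yaw":0},{"grip":1,"slide":[0,-2,-3],"yaw":0},{"grip":1,"slide":[0,-4,-4],"yaw":0},{"grip":1,"slide":[0,-4,-2],"yaw":0},{"grip":1,"slide":[0,0,0],"yaw":0},{"grip":1,"slide":[0,0,0],"yaw":0}]'>/dev/null; python3 w.py; python3 -c "
from h import *
v=np.load('v.npy');c,s=np.cos(v[2]),np.sin(v[2])
manip.camera('top')
for r in manip.masks_of('bar_head','top')[:1]:
    w=atz('top',r['centre'],.06)[:2]-v[:2];print('head',c*w[0]+s*w[1],r['conf'])
print(manip.hand_in())"
```

```text
t 17.6 fx,fy,z mm [-256.6   -1.8  206.3] yawerr -0.004 F frame x 1.22 [-0.2  1.2  0.2] -0.005515442723097819
head -0.015506696875126154 0.72
the job is handed in; nothing more can be done
None
```

I turned the disc until its slot lined up with the bar, about 0.045 rad past the exact line. I then pushed the bar through the slot into the keeper until it hit the same firm stop twice, and handed the job in at about 17.6 s with the arm clear. The last network reading of the bar head (-16 mm) was implausible, so that it is home rests on the stop and the picture after the first push. I never moved or touched the loose things on purpose, but I didn't re-check them all. No verdict was shown.

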